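# Load a finned power module into a sprung assembly nest

## Task

Load the finned power module into the white nest: tilt it nose down, slide its flat metal tongue under the yellow keeper bar and push the sprung brass plunger back until the tail clears the steel heel stop, then lay the module down and let go, so that it rests flat and square on the nest floor, clamped by the plunger against the heel stop. The nest has been locked somewhere along its plate and the exact spot is not recorded, so feel for it; never push the plunger in more than 14 mm, which overstrains its spring. Leave the tape measure, the solder reel and the side cutters where they are.

Things in the scene. Friction and masses are not known exactly. Their poses are not given: they have to be found in the camera images.
- module_center (a point): centre of the loose power module (0.25 kg), half-way up, 22 above its underside. 124 long (x) x 50 wide x 44 mm high. x points to the nose. Black body with fins and green terminals at the tail: x -62 (tail face) to +38, flat upright sides, grip it across the 50 mm. Bare aluminium tongue ahead, level with the underside, 44 wide, 7 thick: x +38 to +62 (tip). Starts flat on the bench.
- module: the same module; origin at the centre of its underside, 22 mm below point module_center, same axes
- plate_top (a point): centre of the top face of the fixed grey plate (225 x 98 x 8 mm). x is the loading direction: the module's x ends pointing that way; z up. The white nest is fixed on it, square and centred in y, but shifted along x by an unreported -14 to +14 mm. Nest pocket floor: 8 mm above this point. Module seated: its centre at nest x = -0.5 mm (x counted from the shifted nest centre), 30 mm above this point.
- plate: the plate; origin under its centre. Nest parts, nest x and heights over the pocket floor, mm: steel heel stop 9 high, upright face at -62.5; side guides 53 apart with flared tops, 15 high, at -58..-30 and 18..36, open between for fingers; yellow keeper bar at 52..86, underside 15, top 20 high, over a 52 wide slot; plunger face at 56 when free, below the bar
- plate_far_edge (a point): middle of the far edge of the plate top (plate x = +112.5), the keeper end. Keeper and heel leave no room to lower the module level: it goes in tongue first, 6 to 14 degrees nose down. The tail passes the heel once the nose tip is beyond nest x = 62; at about 73 the module's body meets the keeper edge
- plunger (a joint): travel of the brass plunger in m: 0 free, grows as the tongue pushes it along plate x, hard stop at 0.018; its spring is overstrained past 0.014. Spring force 3 N when free plus 0.8 N per mm (about 9 N at 7 mm, 14 N at 14 mm). With the module clamped against the heel stop it reads about 0.0055; while loading, the tail clears the heel from 0.007 on.
- tape: red and black tape measure, 62 x 88 x 31 mm, loose bystander; origin at its underside centre
- reel: white reel of solder, 54 mm across, 35 mm high, loose bystander; origin at its underside centre
- cutters: side cutters with red handles, 154 x 48 x 14 mm, loose bystander; origin at its underside centre
Mind the look-alikes: they are no part of the job. Of the things that look like the module, take the one that is farthest from the robot's base at the start.

How it is judged:
At the end, for the whole second after the job is handed in: Module flat (tilt < 0.03 rad, centre 30 mm above plate top +-2.5), square (0.045 rad), centred across +-3 mm and within 18 mm of the plate centre along it, sprung back on the heel stop (plunger at 3.5 to 7.5 mm), released, at rest; bystanders not moved over 25 mm (z of module_center in the frame of plate_top between 0.0275 and 0.0325 m and y of module_center in the frame of plate_top between -0.003 and 0.003 m and x of module_center in the frame of plate_top between -0.018 and 0.018 m and value of joint plunger between 0.0035 and 0.0075 m and angle between module_center's own z axis and vertical below 0.03 rad and angle between the x axis of module_center and the x axis of plate_top, either way round below 0.045 rad and linear speed of module below 0.02 m/s); the robot touches nothing.
It fails at once if the tape measure was moved more than 25 mm (distance of tape from where it was at the start of the episode above 0.025 m).
It fails at once if the solder reel was moved more than 25 mm (distance of reel from where it was at the start of the episode above 0.025 m).
It fails at once if the side cutters were moved more than 25 mm (distance of cutters from where it was at the start of the episode above 0.025 m).
It fails at once if the plunger was pushed in more than 14 mm (value of joint plunger above 0.014 m).
It also fails if it takes over 45 s, if anything falls off the work surface, if the arm or the gripper's body presses on something with over 40 N, if the wrist force passes 120 N, or if a joint passes its speed limit or range.

## Robot

A 7-joint arm with a two-finger parallel gripper is mounted at the origin on a cart in front of the work surface, level with it; the furniture and walls round the work are solid. World frame = base frame: x ahead of the robot, y to its left, z up, the work surface at z = 0. Lengths are in m, angles in rad, forces in N, time in s.
With the tool pointing down it reaches from about 0.35 to 0.9 m from the base axis. Payload 8.1 kg.
Tool frame: the origin (TCP) lies at the centre of the arm's flange, where the gripper is bolted on; the fingertips stand 178 mm ahead of it and the grasp point (between the pads) lies 159 mm ahead of it; z points along the fingers, y is the direction in which the jaws open and shut (so a half turn about z gives the same grasp; the last joint's range is limited). The gripper opens to 92 mm and grips with 3 to 60 N. Pads are 19 mm wide; open, the fingers measure 130 mm over their backs; the gripper's body (75 mm by 190 mm) begins 47 mm behind the grasp point.
Start: joints at [1.023, 0.434, 0.025, 1.573, -0.012, 1.134, -0.075], TCP at [0.269, -0.564, 0.405] pointing down, gripper open.
Joint ranges: [-2.62, 2.62], [-0.44, 2.09], [-1.27, 1.32], [0.08, 2.57], [-1.32, 4.46], [0.12, 2], [-2.74, 2.74]. Speed limits (rad/s): [2.22, 2.22, 3.01, 3.01, 3.14, 3.14, 3.14].

## Interface

Orientations are given as a rotation vector (axis times angle).
In Python, from cell import arm, get_image, camera_model gives the robot as it stands. The module is installed in compiled form; this text tells all that it offers.
- The arm moves only by the shell command python3 -m pendant 'ROWS' [FORCE]. ROWS is JSON, a list that holds one entry, the list of rows, each a list of 7 numbers: the shift along the tool's x, y, z in mm, then the turn, a rotation vector about the tool's x, y, z in rad, then the closure, from -1 (fully open) to 1 (shut). In form: [[[x, y, z, rx, ry, rz, hand], ...]]. A call has 1 to 20 rows; each row is the pose to reach, as a shift and turn from the pose commanded when the call began, along the tool's axes at that moment; what a row does not reach only later rows make up. A row lasts 1/8 s, in which the tool goes at most 62.5 mm and 10.7 degrees, less where a joint would pass 70% of its speed; a pose out of reach is approached as far as the arm can. A call with a gripper value outside its range is refused whole. The fingers move at their own pace and stop on an object; FORCE is the grip in N (left out, the last holds). Time passes only in rows, so rows that repeat a pose let the fingers close. It gives the time, the measured TCP pose, the force and the opening at its end, in the units of the state.
- arm.observe(): the state, without advancing time (a new reading comes with each control period).
- get_image(name): name is "scene" or "side" or "wrist"; returns the picture (400x640x3 uint8, red, green, blue); there is no depth.
- camera_model(name): a dict with "fx", "fy", "cx", "cy" (pixels), "position" and "orientation" of the camera in the world; the wrist camera has in their place "T_tool_cam" (4x4, takes a point from camera to tool coordinates, whose origin is the TCP and whose axes are the flange's). Camera axes: x right, y down, z forward; pixel columns grow to the right and rows downward; lengths in m; the calibration is good to about 2 mm. A picture is of the moment at which its call begins: read the wrist's pose just before it. camera_model takes no time and is no camera call.
- arm.sign_off(): hands the job in, once; it reports no verdict.
The state is a dict: "clock": time; "joints": joint angles; "dq": joint speeds; "joint_efforts": joint torques, N m; "position": TCP position; "ee_rot": TCP orientation; "force": force on the tool from outside, world axes, zero at the start; "ft_torque": the same for the moment, N m; "width": opening from 0.0 (shut) to 1.0 (fully open).
Only numpy, scipy, OpenCV 4.12 (cv2) and the standard library are available. Lean on these libraries where they do the work, as an engineer would, in place of code of your own. Each camera call takes 0.05 s, during which the arm holds its last target.

## Working session

There is one attempt and no reset: what is moved stays moved. The work goes in short steps, Python scripts to look and compute and a shell command to move; the robot and the scene stay as the last step left them, time stands still between calls to the robot, and variables do not carry over. Pictures are saved under pics/ and viewed, and the job is handed in when it is done.

```bash
mkdir -p pics; python3 - <<'E'
from cell import arm,get_image,camera_model
import cv2
s=arm.observe()
for k,v in s.items(): print(k,v)
for n in ["scene","side","wrist"]:
    m=camera_model(n); print(n,m)
    cv2.imwrite(f"pics/a_{n}.png",get_image(n)[:,:,::-1])
E
```

```text
clock 0.0
joints [ 1.02340423  0.43519331  0.02498133  1.57410726 -0.0116227   1.13398962
 -0.07508844]
dq [-0.00014862  0.00123917  0.00230934 -0.00082741  0.00012306 -0.00106078
 -0.00114828]
joint_efforts [-5.26819258e-04 -6.67839718e+01  9.85357203e-01 -3.14469016e+01
 -6.04146277e-02  4.29401058e-02  1.48829627e-04]
position [ 0.2687864  -0.56398616  0.40395935]
ee_rot [-3.06280134e+00 -6.92489967e-01  7.24998814e-04]
force [-0.2627273  -0.05050633 -0.73216188]
ft_torque [0.02650123 0.0094167  0.00980568]
width 1.0016276120254193
scene {'fx': 434.98187137473474, 'fy': 434.98187137473474, 'cx': 321.10342370657315, 'cy': 199.98690300914473, 'position': array([-0.12611214,  0.29452795,  0.89117098]), 'orientation': array([-1.40773582,  2.26392562, -0.82633397])}
side {'fx': 427.9214542619177, 'fy': 427.9214542619177, 'cx': 319.8365700714107, 'cy': 198.57043721387276, 'position': array([0.11668572, 0.94698134, 0.73415315]), 'orientation': array([-0.43752532,  2.57532929, -1.39489105])}
wrist {'fx': 282.0363160110686, 'fy': 282.0363160110686, 'cx': 322.67793186697014, 'cy': 202.43731549257325, 'T_tool_cam': array([[-9.34655027e-04, -9.52908000e-01, -3.03258090e-01,
         8.32053671e-02],
       [ 9.99999544e-01, -9.50399593e-04, -9.56651332e-05,
        -3.02846270e-04],
       [-1.97056295e-04, -3.03258042e-01,  9.52908454e-01,
         2.03241668e-02],
       [ 0.00000000e+00,  0.00000000e+00,  0.00000000e+00,
         1.00000000e+00]])}
```

View pics/a_scene.png

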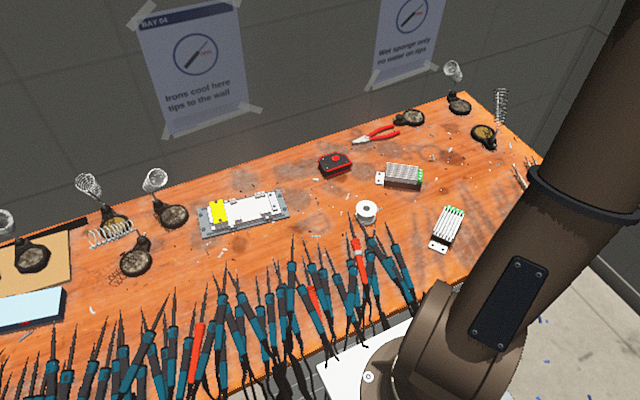

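View pics/a_side.png

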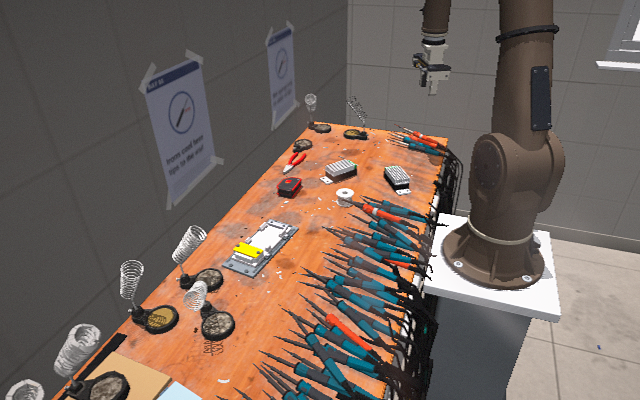

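View pics/a_wrist.png

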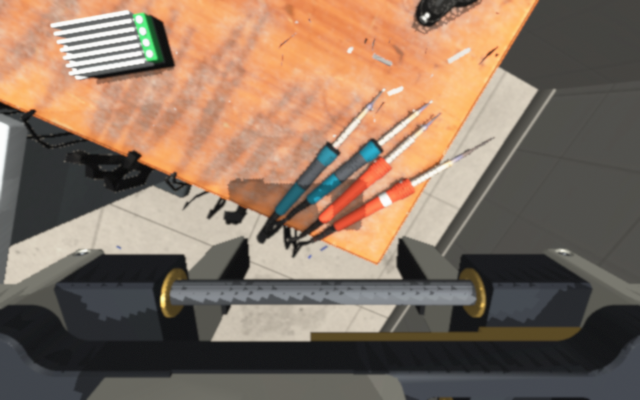

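```bash
cat > h.py <<'E'
import numpy as np,cv2
from scipy.spatial.transform import Rotation as Rn
from cell import arm,get_image,camera_model
def cam(n,s=None):
    m=camera_model(n)
    if n=="wrist":
        s=s or arm.observe(); T=np.eye(4);T[:3,:3]=Rn.from_rotvec(s["ee_rot"]).as_matrix();T[:3,3]=s["position"]
        T=T@np.array(m["T_tool_cam"]); return m,T[:3,:3],T[:3,3]
    return m,Rn.from_rotvec(m["orientation"]).as_matrix(),np.array(m["position"])
def ray(c,u,v):
    m,R,p=c; d=R@np.array([(u-m["cx"])/m["fx"],(v-m["cy"])/m["fy"],1]); return p,d/np.linalg.norm(d)
def onz(c,u,v,z): p,d=ray(c,u,v); return p+d*(z-p[2])/d[2]
def tri(obs):
    A=np.zeros((3,3));b=np.zeros(3)
    for c,u,v in obs:
        p,d=ray(c,u,v);M=np.eye(3)-np.outer(d,d);A+=M;b+=M@p
    x=np.linalg.solve(A,b); return x,[np.linalg.norm((np.eye(3)-np.outer(ray(c,u,v)[1],ray(c,u,v)[1]))@(x-c[2]))*1000 for c,u,v in obs]
def proj(c,X):
    m,R,p=c; q=R.T@(np.array(X)-p); return m["fx"]*q[0]/q[2]+m["cx"],m["fy"]*q[1]/q[2]+m["cy"]
E
python3 - <<'E'
from h import *
c=cam("scene")
for u,v in [(403,180),(447,232),(243,212),(367,215),(335,165),(380,134)]:
    x=onz(c,u,v,0.01);print((u,v),x.round(3),np.hypot(x[0],x[1]).round(3))
im=cv2.imread("pics/a_scene.png");im2=cv2.imread("pics/a_side.png")
a=cv2.resize(im[145:265,345:485],None,fx=5,fy=5,interpolation=3)
cv2.imwrite("pics/b1.png",a)
cv2.imwrite("pics/b2.png",cv2.resize(im[170:250,180:310],None,fx=6,fy=6,interpolation=3))
cv2.imwrite("pics/b3.png",cv2.resize(im2[140:290,215:355],None,fx=4,fy=4,interpolation=3))
E
```

```text
(403, 180) [ 0.49  -0.275  0.01 ] 0.562
(447, 232) [ 0.295 -0.276  0.01 ] 0.404
(243, 212) [0.577 0.158 0.01 ] 0.598
(367, 215) [ 0.428 -0.124  0.01 ] 0.446
(335, 165) [ 0.622 -0.133  0.01 ] 0.637
(380, 134) [ 0.679 -0.316  0.01 ] 0.749
```

View pics/b1.png

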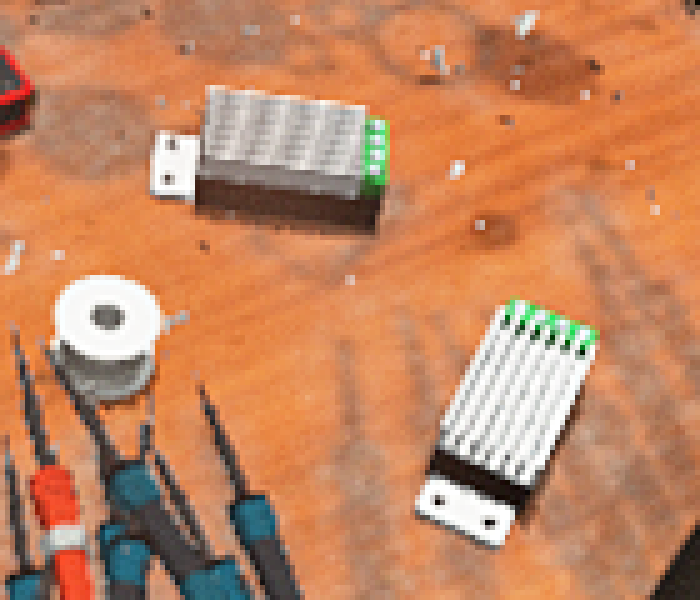

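View pics/b2.png

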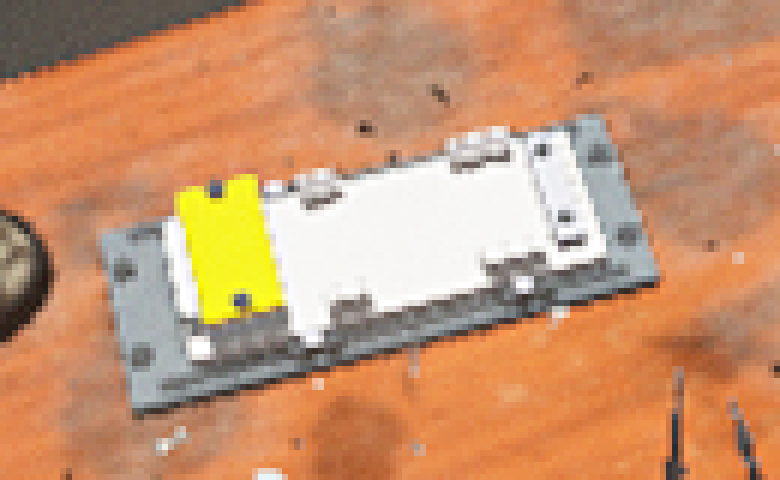

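View pics/b3.png

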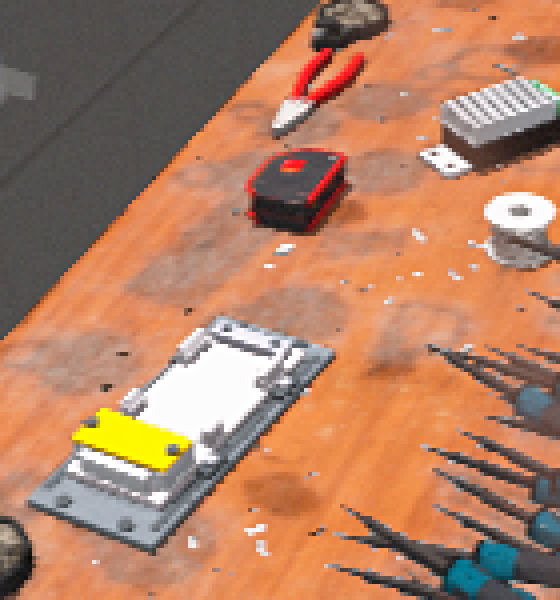

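```bash
python3 - <<'E'
from h import *
c=cam("scene")
P=[onz(c,180+u/6,170+v/6,.008) for u,v in [(100,232),(592,115),(660,283),(137,412)]]
print(np.round(P,3)); print(np.mean(P,0))
d=(P[0]+P[3]-P[1]-P[2]);print("plate yaw",np.degrees(np.arctan2(d[1],d[0])),np.linalg.norm(d)/2)
# module corners top: body near-nose-top etc. in b1
for u,v,z in [(152,135,.007),(150,195,.007),(207,85,.044),(200,150,.044),(365,105,.044),(358,190,.044)]:
    print(onz(c,345+u/5,145+v/5,z).round(3))
s=arm.observe();print(Rn.from_rotvec(s["ee_rot"]).as_matrix().round(3))
E
```

```text
[[0.641 0.261 0.008]
 [0.61  0.045 0.008]
 [0.51  0.056 0.008]
 [0.543 0.274 0.008]]
[0.57592755 0.15881179 0.008     ]
plate yaw 81.67050332355717 0.21987262423364087
[ 0.552 -0.224  0.007]
[ 0.513 -0.199  0.007]
[ 0.542 -0.249  0.044]
[ 0.503 -0.219  0.044]
[ 0.492 -0.318  0.044]
[ 0.442 -0.279  0.044]
[[ 0.903  0.43  -0.001]
 [ 0.43  -0.903  0.001]
 [-0.    -0.001 -1.   ]]
```

Candidates: A at scene pixel (403,176), range 0.56 m; B at (447,229), range 0.40 m. A fits because it is the one farthest from the base: the enlarged crop shows the finned body, with the tongue to the left and green terminals to the right. The plate is at (243,212), with the yellow keeper on its left end. I'll move above A now.

```bash
python3 -m pendant '[[[283,-147,0,0,0,-0.48,-1],[283,-147,0,0,0,-0.48,-1],[283,-147,0,0,0,-0.48,-1],[283,-147,0,0,0,-0.48,-1],[283,-147,0,0,0,-0.48,-1],[283,-147,0,0,0,-0.48,-1],[283,-147,0,0,0,-0.48,-1],[283,-147,0,0,0,-0.48,-1],[283,-147,0,0,0,-0.48,-1]]]'
python3 - <<'E'
from h import *
import pickle
s=arm.observe();im=get_image("wrist");pickle.dump((s,im),open("w1.pkl","wb"));cv2.imwrite("pics/w1.png",im[:,:,::-1]);print(s["position"],s["dq"].round(3),s["force"],s["clock"])
print(Rn.from_rotvec(s["ee_rot"]).as_matrix().round(4))
cv2.imwrite("pics/w1z.png",cv2.resize(im[0:220,200:440,::-1],None,fx=2.7,fy=2.7,interpolation=3))
E
```

```text
clock: 1.27
position: [0.4602, -0.3112, 0.4046]
ee_rot: [2.813, 1.398, -0.001]
force: [0.1, -0.4, -0.3]
width: 1.004
[ 0.46019343 -0.31118568  0.40463234] [-0.004 -0.    -0.008 -0.    -0.001  0.    -0.002] [ 0.1462458  -0.41225985 -0.25988394] 1.275
[[ 6.042e-01  7.968e-01 -4.000e-04]
 [ 7.968e-01 -6.042e-01 -4.000e-04]
 [-6.000e-04 -1.000e-04 -1.000e+00]]
```

View pics/w1.png

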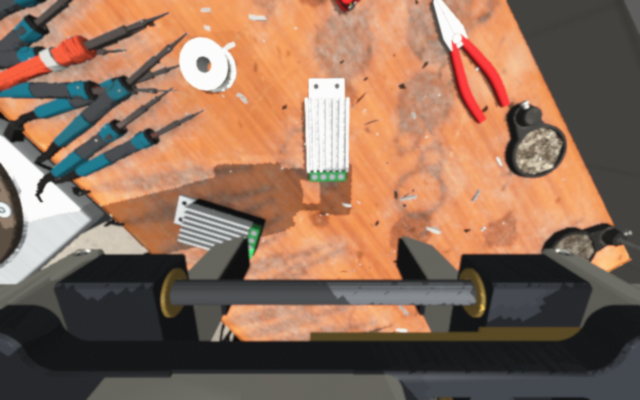

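```bash
python3 -m pendant '[[[0,0,50,0,0,0,-1],[0,0,100,0,0,0,-1],[0,0,110,0,0,0,-1],[0,0,110,0,0,0,-1],[0,0,110,0,0,0,-1]]]'
python3 - <<'E'
from h import *
import pickle
s=arm.observe();im=get_image("wrist");pickle.dump((s,im),open("w2.pkl","wb"));print(s["position"],np.abs(s["dq"]).max(),s["clock"])
cv2.imwrite("pics/w2z.png",cv2.resize(im[0:220,220:440,::-1],None,fx=2.7,fy=2.7,interpolation=3))
s1,i1=pickle.load(open("w1.pkl","rb"))
cv2.imwrite("pics/w1z.png",cv2.resize(i1[60:200,260:400,::-1],None,fx=4,fy=4,interpolation=3))
E
```

```text
clock: 1.95
position: [0.4618, -0.3103, 0.2967]
ee_rot: [2.81, 1.4, 0.003]
force: [-0.7, 0.8, 0.9]
width: 1.003
[ 0.46183352 -0.31028387  0.29667005] 0.005434648923068175 1.95
```

View pics/w1z.png

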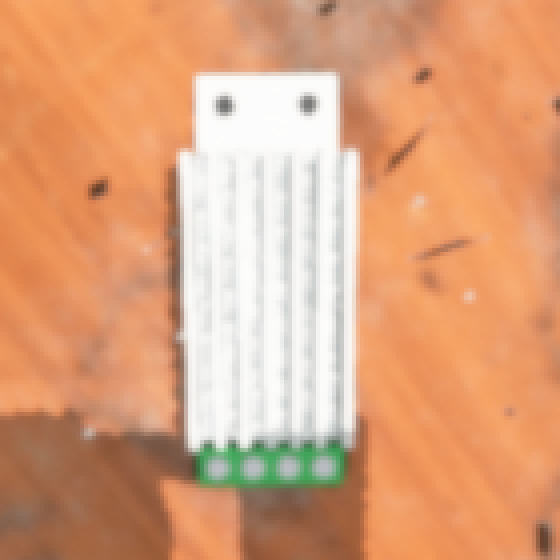

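View pics/w2z.png

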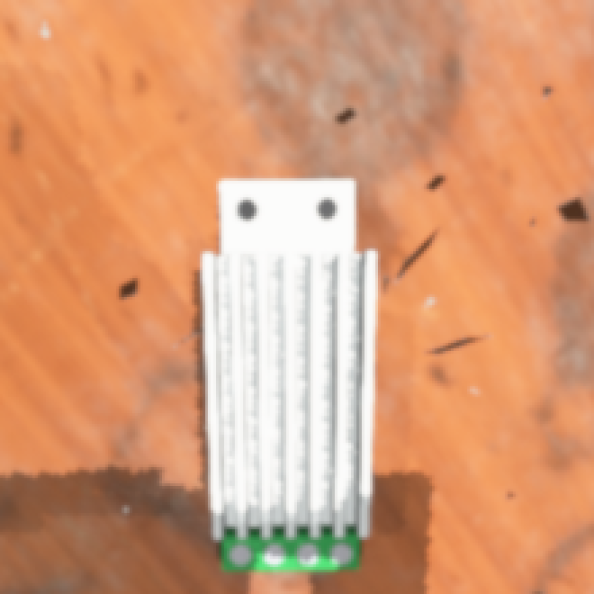

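```bash
python3 - <<'E'
from h import *
import pickle
s1,_=pickle.load(open("w1.pkl","rb"));s2,_=pickle.load(open("w2.pkl","rb"))
c1=cam("wrist",s1);c2=cam("wrist",s2)
a=[(195,74),(338,74),(180,150),(357,151),(188,447),(354,446)]
b=[(219,180),(355,180),(203,252),(378,252),(214,537),(370,537)]
A=[];Z=[.007,.007,.044,.044,.044,.044]
for i in range(6):
    p1=(c1,260+a[i][0]/4,60+a[i][1]/4);p2=(c2,220+b[i][0]/2.7,b[i][1]/2.7)
    x,r=tri([p1,p2]); y1=onz(*p1,Z[i]);y2=onz(*p2,Z[i]); A.append((y1+y2)/2)
    print(x.round(4),np.round(r,1),y1.round(4),y2.round(4))
A=np.array(A)
n=[(A[0]+A[1])/2,(A[2]+A[3])/2,(A[4]+A[5])/2]
print(np.linalg.norm(A[0]-A[1]),np.linalg.norm(A[2]-A[3]),np.linalg.norm((n[0]-n[2])[:2]))
d=n[0]-n[2];yaw=np.arctan2(d[1],d[0]);print("yaw",np.degrees(yaw))
u=np.array([np.cos(yaw),np.sin(yaw)])
print("center from tip",n[0][:2]-.062*u,"from fin front",n[1][:2]-.038*u)
R=Rn.from_rotvec(s2["ee_rot"]).as_matrix()
print("tool x yaw",np.degrees(np.arctan2(R[1,0],R[0,0])), R.round(4))
C=n[0][:2]-.062*u
print("center in tool", R.T@(np.r_[C,.022]-s2["position"]))
E
```

```text
[ 0.5209 -0.203   0.0092] [0.1 0.1] [ 0.521  -0.2028  0.007 ] [ 0.5209 -0.2027  0.007 ]
[ 0.5563 -0.2291  0.0041] [0.2 0.2] [ 0.5561 -0.2294  0.007 ] [ 0.5558 -0.2291  0.007 ]
[ 0.5042 -0.2193  0.0353] [0.1 0.1] [ 0.5044 -0.2199  0.044 ] [ 0.5044 -0.2202  0.044 ]
[ 0.544  -0.2503  0.0459] [0.1 0.1] [ 0.5441 -0.2504  0.044 ] [ 0.5442 -0.2503  0.044 ]
[ 0.4532 -0.2889  0.0413] [0.3 0.3] [ 0.4535 -0.2883  0.044 ] [ 0.454  -0.2886  0.044 ]
[ 0.4938 -0.3188  0.0435] [0.2 0.2] [ 0.4941 -0.3188  0.044 ] [ 0.4937 -0.3186  0.044 ]
0.04390389325267404 0.05000082974056614 0.1088510991995847
yaw 53.5808770381132
center from tip [ 0.50161852 -0.26587152] from fin front [ 0.50172428 -0.26581171]
tool x yaw 52.96150352054791 [[ 6.024e-01  7.982e-01  2.700e-03]
 [ 7.982e-01 -6.023e-01 -1.600e-03]
 [ 3.000e-04  3.100e-03 -1.000e+00]]
center in tool [0.05932263 0.00416249 0.27470427]
```

```bash
python3 -m pendant '[[[54,4,40,0,0,-0.008,-1],[54,4,60,0,0,-0.008,-1],[54,4,60,0,0,-0.008,-1],[54,4,60,0,0,-0.008,-1]]]'
python3 - <<'E'
from h import *
s=arm.observe();R=Rn.from_rotvec(s["ee_rot"]).as_matrix()
print(s["position"],R.round(4),np.degrees(np.arctan2(R[1,0],R[0,0])))
g=R.T@(np.array([.50162,-.26587,.026])-s["position"]);print("module pt in tool",g)
E
```

```text
clock: 2.5
position: [0.497, -0.27, 0.2362]
ee_rot: [2.805, 1.41, 0.001]
force: [-0.6, -0.2, -0.2]
width: 0.998
[ 0.49699583 -0.2699763   0.23621988] [[ 5.965e-01  8.026e-01  1.500e-03]
 [ 8.026e-01 -5.965e-01 -1.300e-03]
 [-2.000e-04  2.000e-03 -1.000e+00]] 53.37909644424326
module pt in tool [0.00608842 0.00083562 0.21022101]
```

```bash
python3 -m pendant '[[[0,1,30,0,0,0,-1],[0,1,51,0,0,0,-1],[0,1,51,0,0,0,-1],[0,1,51,0,0,0,-1],[0,1,51,0,0,0,1],[0,1,51,0,0,0,1],[0,1,51,0,0,0,1],[0,1,51,0,0,0,1],[0,1,51,0,0,0,1],[0,1,51,0,0,0,1]]]' 45
python3 - <<'E'
from h import *
s=arm.observe();R=Rn.from_rotvec(s["ee_rot"]).as_matrix()
print(s["position"],R.round(4),np.degrees(np.arctan2(R[1,0],R[0,0])),s["width"],s["force"])
E
```

```text
clock: 3.75
position: [0.4977, -0.2697, 0.1837]
ee_rot: [2.806, 1.413, 0.0]
force: [-0.5, -0.5, 0.7]
width: 0.543
[ 0.49770031 -0.26965059  0.18374417] [[ 5.956e-01  8.032e-01  0.000e+00]
 [ 8.032e-01 -5.956e-01 -0.000e+00]
 [-0.000e+00  1.000e-04 -1.000e+00]] 53.441217672625875 0.5426357172082584 [-0.48395948 -0.52491495  0.71771373]
```

```bash
python3 -m pendant '[[[0,0,-40,0,0,0,1],[0,0,-90,0,0,0,1],[50,-25,-130,0,0,-0.1,1],[302,-147,-170,0,0,-0.49,1],[302,-147,-170,0,0,-0.49,1],[302,-147,-170,0,0,-0.49,1],[302,-147,-170,0,0,-0.49,1],[302,-147,-170,0,0,-0.49,1],[302,-147,-170,0,0,-0.49,1],[302,-147,-170,0,0,-0.49,1]]]'
python3 - <<'E'
from h import *
import pickle
s=arm.observe();im=get_image("wrist");pickle.dump((s,im),open("w3.pkl","wb"));cv2.imwrite("pics/w3.png",im[:,:,::-1]);print(s["position"],np.abs(s["dq"]).max(),s["width"],s["force"],s["clock"])
E
```

```text
clock: 5.0
position: [0.5591, 0.0598, 0.3531]
ee_rot: [-2.38, -2.051, 0.003]
force: [-0.2, -0.1, -2.7]
width: 0.542
[0.55913123 0.05976347 0.35307405] 0.02156492960878244 0.54240720517602 [-0.23089795 -0.13942602 -2.7284698 ] 5.0
```

View pics/w3.png

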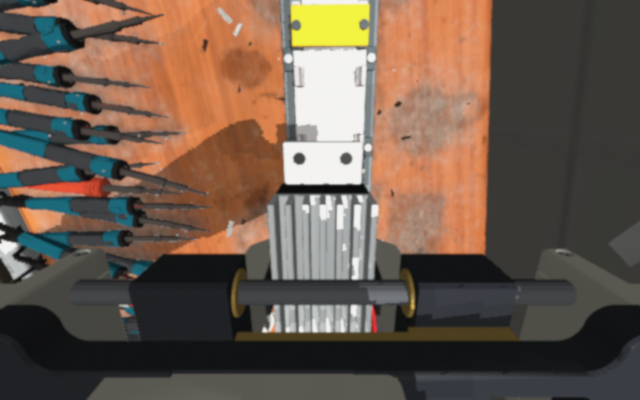

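```bash
python3 -m pendant '[[[-40,0,0,0,0,0,1],[-80,0,0,0,0,0,1],[-80,0,0,0,0,0,1],[-80,0,0,0,0,0,1]]]'
python3 - <<'E'
from h import *
import pickle
s=arm.observe();im=get_image("wrist");pickle.dump((s,im),open("w4.pkl","wb"));print(s["position"],np.abs(s["dq"]).max(),s["clock"])
cv2.imwrite("pics/w4z.png",cv2.resize(im[0:200,240:420,::-1],None,fx=3,fy=3,interpolation=3))
s1,i1=pickle.load(open("w3.pkl","rb"))
cv2.imwrite("pics/w3z.png",cv2.resize(i1[0:200,240:420,::-1],None,fx=3,fy=3,interpolation=3))
E
```

```text
clock: 5.55
position: [0.5474, -0.0196, 0.3536]
ee_rot: [-2.382, -2.048, 0.0]
force: [-1.3, 0.7, -3.3]
width: 0.54
[ 0.54740829 -0.01957625  0.35357404] 0.023555585020852934 5.55
```

View pics/w4z.png

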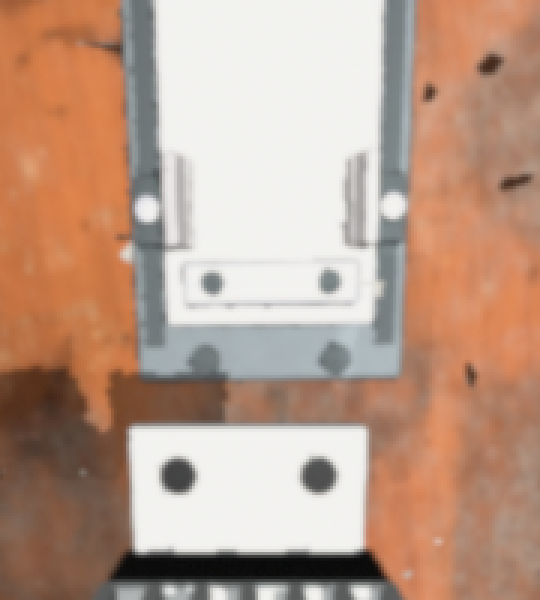

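View pics/w3z.png

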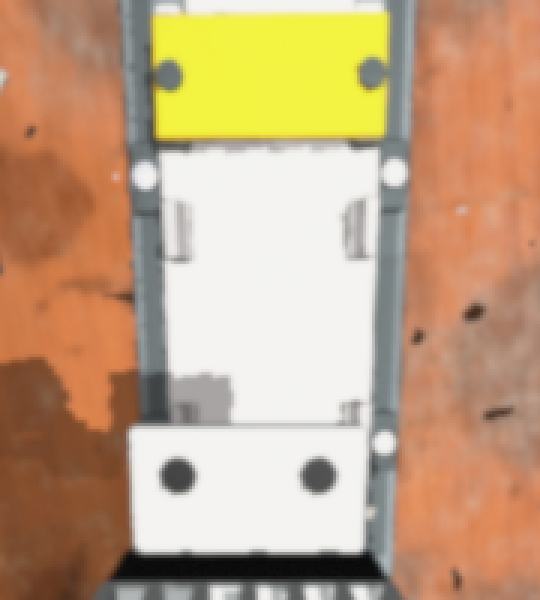

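```bash
python3 - <<'E'
from h import *
import pickle
s3,_=pickle.load(open("w3.pkl","rb"));s4,_=pickle.load(open("w4.pkl","rb"))
c3=cam("wrist",s3);c4=cam("wrist",s4)
q=lambda c,u,v,z:onz(c,240+u/3,v/3,z)
print("knob",tri([(c4,240+393/3,206/3),(c3,240+385/3,443/3)]))
print("guide corner bl",tri([(c4,240+345/3,152/3),(c3,240+340/3,402/3)]))
sc,sd=cam("scene"),cam("side")
# plate near edge
n1,n2=q(c4,141,379,.008),q(c4,402,377,.008); print("near",n1,n2,np.linalg.norm(n1-n2))
l3,r3=q(c3,130,190,.008),q(c3,410,100,.008)
h1,h2=q(c4,187,262,.025),q(c4,357,262,.025);hm=(h1+h2)/2
k1,k2=q(c3,154,137,.036),q(c3,388,135,.036);f1,f2=q(c3,155,13,.036),q(c3,388,12,.036)
km=(k1+k2)/2;fm=(f1+f2)/2;nm=(n1+n2)/2
print("keeper near",km,"far",fm,np.linalg.norm(km-fm),"width",np.linalg.norm(k1-k2),"heel",hm,np.linalg.norm(h1-h2))
d=fm-nm;yaw=np.arctan2(d[1],d[0]);print("yaw long",np.degrees(yaw))
for a,b in[(n1,n2),(k1,k2),(f1,f2),(h1,h2)]: e=a-b;print("yaw edge",np.degrees(np.arctan2(e[1],e[0]))-90)
u=np.array([np.cos(yaw),np.sin(yaw),0])
for nme,p,o in[("plate near",nm,-112.5),("heel",hm,-62.5),("keepn",km,52),("keepf",fm,86)]:print(nme,"center", (p-o/1000*u).round(4))
g=[q(c4,190,160,.031),q(c4,347,160,.031)]
print(s4["ee_rot"],np.degrees(np.arctan2(*Rn.from_rotvec(s4["ee_rot"]).as_matrix()[[1,0],0])))
# tongue corners tool frame
for c,s in((c4,s4),):
  R=Rn.from_rotvec(s["ee_rot"]).as_matrix()
  for u_,v_ in[(129,427),(368,426)]:
    p=q(c,u_,v_,s["position"][2]-.1837+.007);print("tongue in tool",R.T@(p-s["position"]))
E
```

```text
knob (array([0.61573622, 0.09750738, 0.0164312 ]), [np.float64(0.17537738275433198), np.float64(0.175377382754733)])
guide corner bl (array([0.60046611, 0.11521941, 0.02338192]), [np.float64(0.08096629610717929), np.float64(0.08096629610705543)])
near [0.51866592 0.05417285 0.008     ] [0.61458646 0.04028979 0.008     ] 0.09692000939975488
keeper near [0.58743383 0.19996621 0.036     ] far [0.59223663 0.23269428 0.036     ] 0.033078597453380355 width 0.07310572270216593 heel [0.57188149 0.08553422 0.025     ] 0.057520446580172205
yaw long 82.13779238594967
yaw edge 81.76448015509433
yaw edge 81.8684916749352
yaw edge 81.63266194147175
yaw edge 81.33522538825054
plate near center [0.582  0.1587 0.008 ]
heel center [0.5804 0.1474 0.025 ]
keepn center [0.5803 0.1485 0.036 ]
keepf center [0.5805 0.1475 0.036 ]
[-2.38170771e+00 -2.04830363e+00  4.13869547e-04] 81.3920304188174
tongue in tool [ 0.06770152 -0.02112923  0.17670472]
tongue in tool [0.06784247 0.02227234 0.17668927]
```

```bash
cat >> h.py <<'E'
NC=np.array([.5804,.1478,0]);NY=np.radians(82.1)
N=np.array([[np.cos(NY),-np.sin(NY),0],[np.sin(NY),np.cos(NY),0],[0,0,1]])
TIP=np.array([.0676,.0006,.1837]); FL=.016
def status():
    s=arm.observe();R=Rn.from_rotvec(s["ee_rot"]).as_matrix()
    t=N.T@(s["position"]+R@TIP-NC);t[2]-=FL
    xm=N.T@R[:,0]; ym=N.T@R[:,1]
    print("t%.2f tip nest mm"%s["clock"],(t*1e3).round(2),"pitch down deg %.2f yaw %.2f roll %.2f"%(np.degrees(np.arcsin(-xm[2])),np.degrees(np.arctan2(xm[1],xm[0])),np.degrees(np.arcsin(ym[2]))),"F nest",(N.T@s["force"]).round(2),"w%.3f"%s["width"],"pos",s["position"].round(4))
    return s,R
def goto(tip,pitch):
    """tip target (nest mm, height over floor), pitch deg down -> row in current tool axes"""
    s,R=status()
    Rl=N@np.diag([1,-1,-1.])
    Rt=Rl@Rn.from_rotvec([0,-np.radians(pitch),0]).as_matrix()
    p=NC+N@(np.array(tip)/1e3+[0,0,FL])-Rt@TIP
    print("row",(R.T@(p-s["position"])*1e3).round(1),Rn.from_matrix(R.T@Rt).as_rotvec().round(4))
E
python3 - <<'E'
from h import *
goto([38,0,40],10)
E
```

```text
t5.60 tip nest mm [-101.88    8.37  153.95] pitch down deg -0.01 yaw -0.62 roll -0.01 F nest [ 0.81  0.31 -2.39] w0.542 pos [ 0.5475 -0.0188  0.3536]
row [172.9   7.2 105. ] [-0.0012 -0.1748 -0.0109]
```

```bash
python3 -m pendant '[[[50,3,20,0,-0.06,-0.005,1],[100,7,50,0,-0.12,-0.011,1],[150,7,90,-0.001,-0.175,-0.011,1],[173,7,105,-0.001,-0.175,-0.011,1],[173,7,105,-0.001,-0.175,-0.011,1],[173,7,105,-0.001,-0.175,-0.011,1],[173,7,105,-0.001,-0.175,-0.011,1],[173,7,105,-0.001,-0.175,-0.011,1]]]'
python3 - <<'E'
from h import *
goto([40,0,4],10)
im=get_image("wrist");cv2.imwrite("pics/w5.png",im[:,:,::-1])
for n in("scene","side"):cv2.imwrite(f"pics/c_{n}.png",get_image(n)[:,:,::-1])
E
```

```text
clock: 6.6
position: [0.5804, 0.1504, 0.2494]
ee_rot: [2.278, 1.982, -0.199]
force: [0.3, 0.1, -3.1]
width: 0.545
t6.60 tip nest mm [37.22 -0.43 40.77] pitch down deg 10.02 yaw -0.06 roll 0.06 F nest [ 0.1  -0.32 -3.11] w0.545 pos [0.5804 0.1504 0.2494]
row [ 9.1 -0.2 35.7] [ 0.001   0.0004 -0.0009]
```

View pics/w5.png

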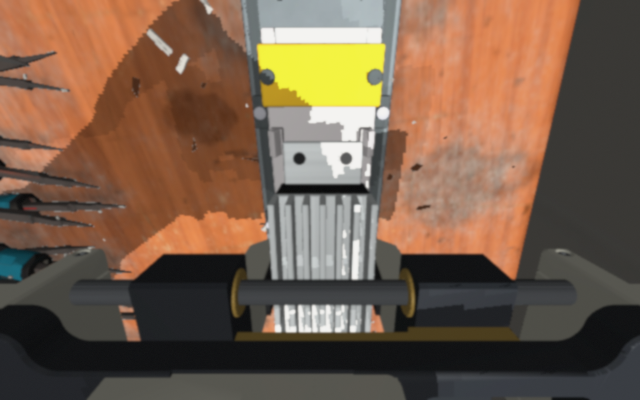

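```bash
python3 -m pendant '[[[5,0,18,0,0,0,1],[9,0,36,0,0,0,1],[9,0,36,0,0,0,1],[9,0,36,0,0,0,1],[9,0,36,0,0,0,1]]]'
python3 - <<'E'
from h import *
goto([53,0,4],10)
s=arm.observe()
im=get_image("wrist");cv2.imwrite("pics/w6.png",cv2.resize(im[20:220,200:440,::-1],None,fx=3,fy=3,interpolation=3))
im=get_image("side");cv2.imwrite("pics/c6.png",cv2.resize(im[190:300,200:330,::-1],None,fx=5,fy=5,interpolation=3))
E
```

```text
clock: 7.38
position: [0.5805, 0.1541, 0.212]
ee_rot: [2.277, 1.984, -0.199]
force: [0.4, 0.1, -2.6]
width: 0.541
t7.38 tip nest mm [40.85  0.13  3.3 ] pitch down deg 10.02 yaw 0.05 roll 0.02 F nest [ 0.19 -0.36 -2.61] w0.541 pos [0.5805 0.1541 0.212 ]
row [11.8  0.2 -2.8] [0.0004 0.0004 0.0008]
```

View pics/w6.png

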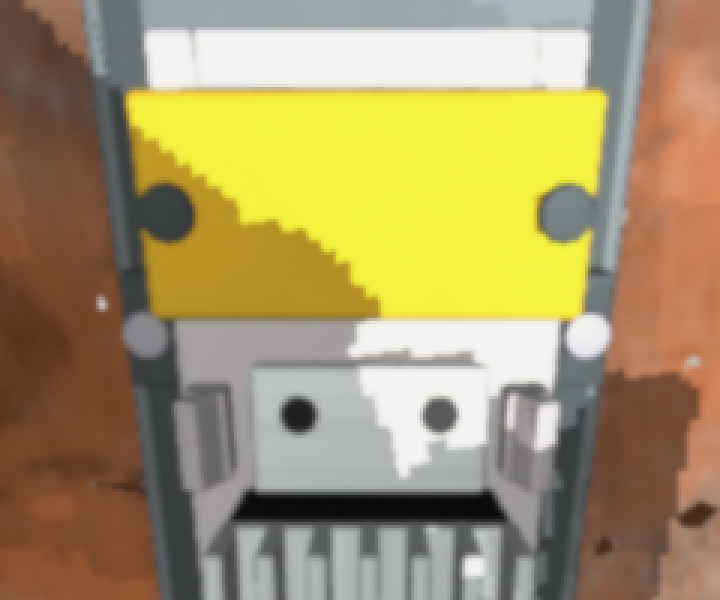

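View pics/c6.png

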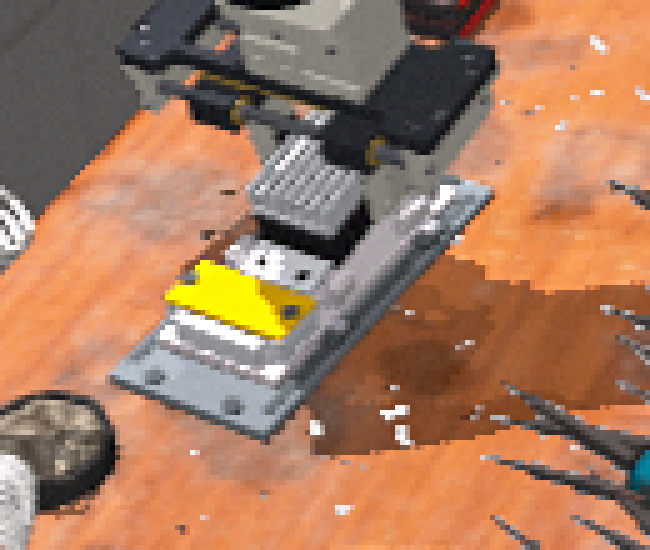

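```bash
python3 - <<'E'
from h import *
c=cam("wrist")
for n,u,v,z in[("tipL",252,366,.0102),("tipR",490,366,.0102),("kL",150,318,.020),("kR",585,318,.020),("kfL",127,90,.02),("kfR",607,91,.02)]:
    p=onz(c,200+u/3,20+v/3,FL+z);print(n,(N.T@(p-NC)*1e3).round(1))
E
```

```text
tipL [42.3 21.2 26.2]
tipR [ 42.3 -22.   26.2]
kL [53.1 36.2 36. ]
kR [ 53.1 -35.8  36. ]
kfL [86.3 35.6 36. ]
kfR [ 86.2 -35.1  36. ]
```

```bash
python3 -m pendant '[[[4,-0.5,-0.8,0,0,0,1],[8,-0.5,-1.6,0,0,0,1],[11,-0.5,-2.3,0,0,0,1],[11,-0.5,-2.3,0,0,0,1],[11,-0.5,-2.3,0,0,0,1]]]'
python3 - <<'E'
from h import *
goto([54,0.5,4],10)
E
python3 -m pendant '[[[1,0,-0.2,0,0,0,1],[1,0,-0.2,0,0,0,1],[1,0,-0.2,0,0,0,1]]]'
python3 - <<'E'
from h import *
goto([54,0.5,4],10)
E
```

```text
clock: 8.1
position: [0.5815, 0.1651, 0.212]
ee_rot: [2.277, 1.984, -0.2]
force: [-0.0, -0.4, -3.2]
width: 0.54
t8.10 tip nest mm [51.85  0.72  3.36] pitch down deg 10.04 yaw 0.05 roll 0.00 F nest [-0.42 -0.03 -3.21] w0.540 pos [0.5815 0.1651 0.212 ]
row [ 1.9  0.2 -1. ] [0.0002 0.0007 0.0008]
clock: 8.48
position: [0.5816, 0.1661, 0.2121]
ee_rot: [2.277, 1.984, -0.2]
force: [-0.2, 0.3, -2.2]
width: 0.543
t8.47 tip nest mm [52.91  0.72  3.4 ] pitch down deg 10.03 yaw 0.04 roll 0.00 F nest [ 0.22  0.22 -2.18] w0.543 pos [0.5816 0.1661 0.2121]
row [ 0.9  0.2 -0.7] [0.0002 0.0006 0.0008]
```

```bash
for i in 1; do python3 -m pendant '[[[1,0,-0.2,0,0,0,1],[1,0,-0.2,0,0,0,1],[1,0,-0.2,0,0,0,1]]]' >/dev/null; python3 -c "from h import *;status()"; done
python3 -m pendant '[[[1,0,-0.2,0,0,0,1],[1,0,-0.2,0,0,0,1],[1,0,-0.2,0,0,0,1]]]' >/dev/null; python3 -c "from h import *;status()"
python3 -m pendant '[[[1,0,-0.2,0,0,0,1],[1,0,-0.2,0,0,0,1],[1,0,-0.2,0,0,0,1]]]' >/dev/null; python3 -c "from h import *;status()"
```

```text
t8.85 tip nest mm [54.    0.75  3.41] pitch down deg 10.03 yaw 0.05 roll -0.00 F nest [ 0.05 -0.77 -2.82] w0.543 pos [0.5818 0.1672 0.2121]
t9.22 tip nest mm [54.83  0.75  3.41] pitch down deg 10.05 yaw 0.04 roll -0.00 F nest [-1.01  0.56 -3.14] w0.543 pos [0.5819 0.1681 0.2121]
t9.60 tip nest mm [55.5   0.72  3.4 ] pitch down deg 10.07 yaw 0.03 roll -0.01 F nest [-2.75  0.57 -2.66] w0.539 pos [0.582  0.1688 0.2121]
```

```bash
python3 -m pendant '[[[2,0,-0.4,0,0,0,1],[4,0,-0.7,0,0,0,1],[6,0,-1.1,0,0,0,1],[7,0,-1.2,0,0,0,1],[7,0,-1.2,0,0,0,1],[7,0,-1.2,0,0,0,1]]]' >/dev/null; python3 -c "from h import *;status()"
```

```text
t10.35 tip nest mm [61.36  0.69  3.29] pitch down deg 10.18 yaw -0.01 roll -0.03 F nest [-7.45  0.92  0.61] w0.542 pos [0.583 0.175 0.212]
```

```bash
python3 -m pendant '[[[1.5,0,-0.3,0,0,0,1],[3,0,-0.6,0,0,0,1],[3.5,0,-0.7,0,0,0,1],[3.5,0,-0.7,0,0,0,1]]]' >/dev/null; python3 - <<'E'
from h import *
status()
im=get_image("wrist");cv2.imwrite("pics/w7.png",cv2.resize(im[20:220,200:440,::-1],None,fx=3,fy=3,interpolation=3))
im=get_image("scene");cv2.imwrite("pics/c7.png",cv2.resize(im[150:250,170:310,::-1],None,fx=5,fy=5,interpolation=3))
E
```

```text
t10.85 tip nest mm [64.05  0.69  3.25] pitch down deg 10.25 yaw -0.03 roll -0.05 F nest [-10.64  -0.14   1.18] w0.540 pos [0.5834 0.1779 0.2121]
```

View pics/w7.png

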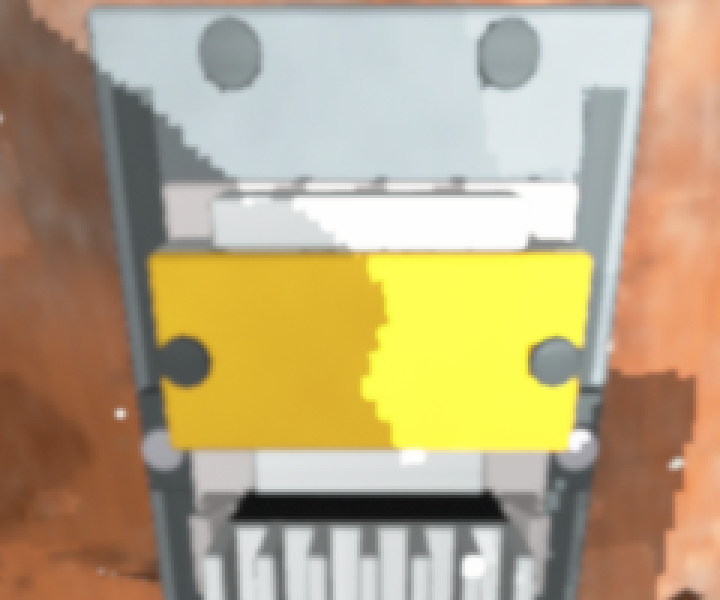

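View pics/c7.png

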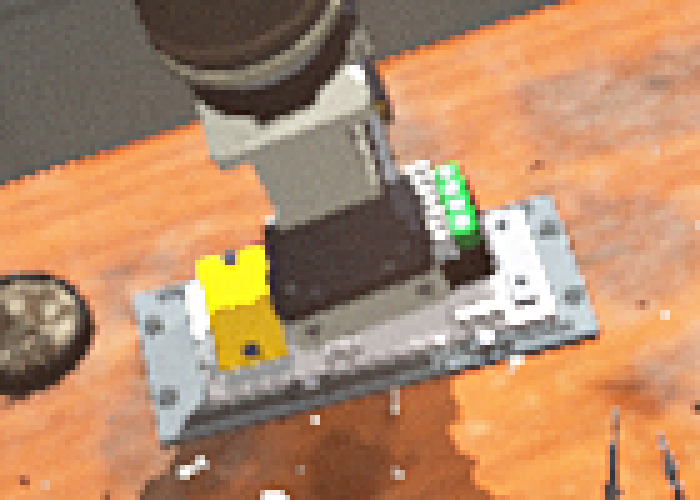

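```bash
python3 - <<'E'
from h import *
goto([64.3,0.6,3],7)
goto([64.6,0.6,2.5],4)
goto([65,0.6,2],1)
goto([65,0.6,1],0)
E
```

```text
t10.95 tip nest mm [64.07  0.68  3.28] pitch down deg 10.25 yaw -0.03 roll -0.04 F nest [-9.98  1.26  1.07] w0.543 pos [0.5834 0.1779 0.2121]
row [-10.   -0.    4.4] [-0.0008  0.0567 -0.0006]
t10.95 tip nest mm [64.07  0.68  3.28] pitch down deg 10.25 yaw -0.03 roll -0.04 F nest [-9.98  1.26  1.07] w0.543 pos [0.5834 0.1779 0.2121]
row [-18.9  -0.    9.1] [-0.0008  0.109  -0.0006]
t10.95 tip nest mm [64.07  0.68  3.28] pitch down deg 10.25 yaw -0.03 roll -0.04 F nest [-9.98  1.26  1.07] w0.543 pos [0.5834 0.1779 0.2121]
row [-27.5  -0.   14.3] [-0.0008  0.1614 -0.0007]
t10.95 tip nest mm [64.07  0.68  3.28] pitch down deg 10.25 yaw -0.03 roll -0.04 F nest [-9.98  1.26  1.07] w0.543 pos [0.5834 0.1779 0.2121]
row [-30.3  -0.   17. ] [-0.0008  0.1788 -0.0007]
```

```bash
python3 -m pendant '[[[-3.3,0,1.4,0,0.019,0,1],[-6.6,0,2.9,0,0.038,0,1],[-10,0,4.4,0,0.057,0,1],[-10,0,4.4,0,0.057,0,1],[-10,0,4.4,0,0.057,0,1]]]' >/dev/null; python3 - <<'E'
from h import *
goto([64.6,0.5,2.5],4)
goto([65,0.5,2],1)
E
```

```text
t11.57 tip nest mm [64.3   0.62  2.97] pitch down deg 6.97 yaw -0.05 roll -0.04 F nest [-9.99  0.54  1.14] w0.542 pos [0.582  0.1673 0.2095]
row [-9.1  0.   4.2] [-0.0008  0.0518 -0.0009]
t11.57 tip nest mm [64.3   0.62  2.97] pitch down deg 6.97 yaw -0.05 roll -0.04 F nest [-9.99  0.54  1.14] w0.542 pos [0.582  0.1673 0.2095]
row [-17.9   0.    8.9] [-0.0008  0.1042 -0.0009]
```

Tracking is accurate, so I'll continue laying it down.

```bash
python3 -m pendant '[[[-3,0,1.4,0,0.017,0,1],[-6,0,2.8,0,0.034,0,1],[-9.1,0,4.2,0,0.052,0,1],[-12,0,5.8,0,0.069,0,1],[-15,0,7.4,0,0.087,0,1],[-17.9,0,8.9,0,0.104,0,1],[-17.9,0,8.9,0,0.104,0,1],[-17.9,0,8.9,0,0.104,0,1]]]' >/dev/null; python3 - <<'E'
from h import *
goto([65,0.4,0.3],0)
im=get_image("scene");cv2.imwrite("pics/c8.png",cv2.resize(im[150:250,170:310,::-1],None,fx=5,fy=5,interpolation=3))
im=get_image("wrist");cv2.imwrite("pics/w8.png",cv2.resize(im[20:220,200:440,::-1],None,fx=3,fy=3,interpolation=3))
E
```

```text
t12.57 tip nest mm [64.98  0.45  1.84] pitch down deg 1.00 yaw -0.05 roll -0.03 F nest [-9.9   0.23 -0.2 ] w0.542 pos [0.5795 0.1485 0.2027]
row [-3.2  0.   2.7] [-0.0006  0.0175 -0.0009]
```

View pics/c8.png

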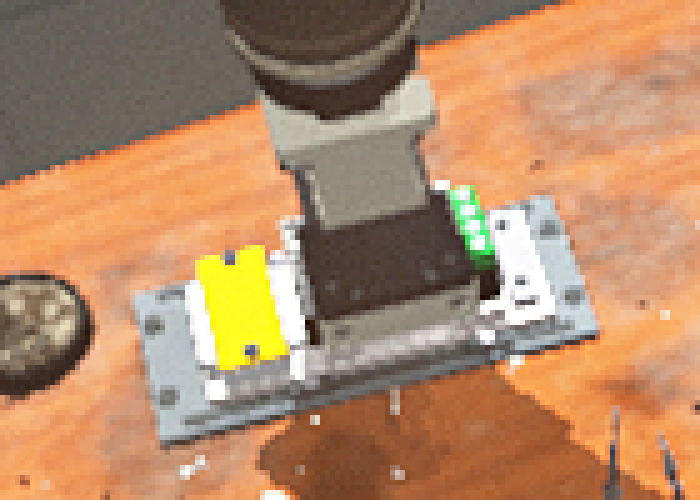

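View pics/w8.png

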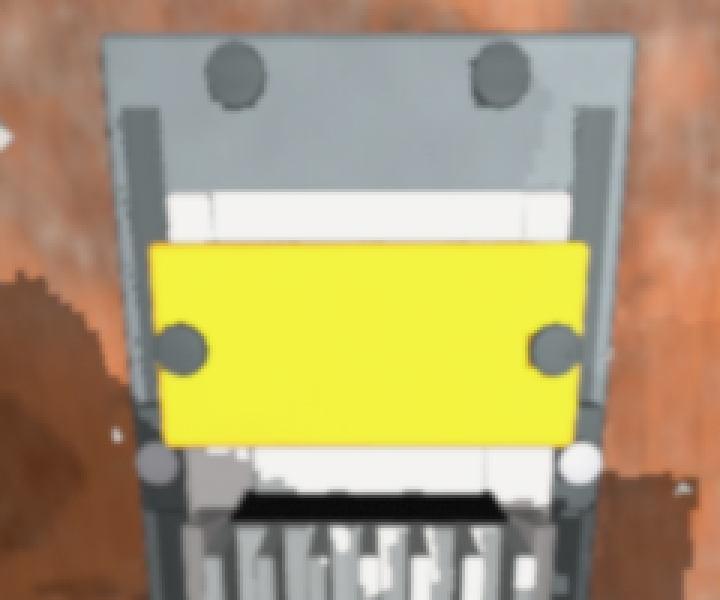

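```bash
python3 -m pendant '[[[-1.6,0,1.3,0,0.009,0,1],[-3.2,0,2.7,0,0.0175,0,1],[-3.2,0,2.7,0,0.0175,0,1],[-3.2,0,2.7,0,0.0175,0,1]]]' >/dev/null; python3 - <<'E'
from h import *
goto([65,0.3,-0.3],0)
E
```

```text
t13.18 tip nest mm [65.22  0.37  0.47] pitch down deg -0.01 yaw -0.04 roll -0.02 F nest [-9.97  0.35  0.9 ] w0.542 pos [0.5791 0.1455 0.2002]
row [-0.2  0.1  0.8] [-0.0004 -0.0002 -0.0007]
```

```bash
python3 -m pendant '[[[-0.2,0,0.4,0,0,0,1],[-0.2,0,0.8,0,0,0,1],[-1.5,0,0.8,0,0,0,1],[-2.7,0,0.8,0,0,0,1],[-2.7,0,0.8,0,0,0,1]]]' >/dev/null; python3 - <<'E'
from h import *
status()
E
```

```text
t13.80 tip nest mm [64.34  0.31  0.54] pitch down deg -0.14 yaw 0.03 roll 0.04 F nest [-6.75  1.52  6.18] w0.541 pos [0.5789 0.1443 0.2001]
```

```bash
python3 -m pendant '[[[0,0,-0.3,0,0,0,-0.15],[0,0,-0.3,0,0,0,-0.25],[0,0,-0.3,0,0,0,-0.4],[0,0,-0.3,0,0,0,-0.4]]]' >/dev/null; python3 - <<'E'
from h import *
status()
c=cam("wrist")
im=get_image("wrist");cv2.imwrite("pics/w9.png",cv2.resize(im[20:340,180:460,::-1],None,fx=1.8,fy=1.8,interpolation=3))
E
```

```text
t14.30 tip nest mm [65.36  0.75  0.26] pitch down deg -0.22 yaw 0.06 roll 0.01 F nest [ 0.72 -0.42 -0.31] w0.693 pos [0.5787 0.1451 0.1997]
```

View pics/w9.png

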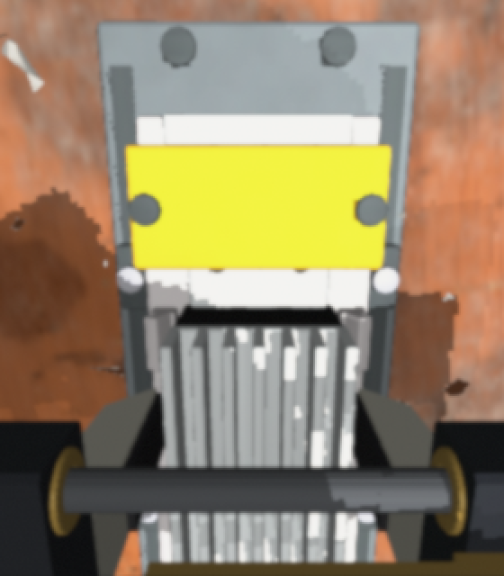

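```bash
python3 -m pendant '[[[0,0,0,0,0,0,-0.6],[0,0,-10,0,0,0,-0.6],[0,0,-40,0,0,0,-0.6],[0,0,-90,0,0,0,-0.6],[-60,0,-150,0,0,0,-0.6],[-80,0,-150,0,0,0,-0.6],[-80,0,-150,0,0,0,-0.6],[-80,0,-150,0,0,0,-0.6]]]' >/dev/null; python3 - <<'E'
from h import *
import pickle
s,_=status()
im=get_image("wrist");pickle.dump((s,im),open("w10.pkl","wb"));cv2.imwrite("pics/w10.png",cv2.resize(im[0:200,230:430,::-1],None,fx=3,fy=3,interpolation=3))
im=get_image("scene");cv2.imwrite("pics/c10.png",im[:,:,::-1]);cv2.imwrite("pics/c10z.png",cv2.resize(im[150:250,170:310,::-1],None,fx=5,fy=5,interpolation=3))
im=get_image("side");cv2.imwrite("pics/d10z.png",cv2.resize(im[190:300,200:330,::-1],None,fx=5,fy=5,interpolation=3))
E
```

```text
t15.35 tip nest mm [-14.99   0.87 150.29] pitch down deg -0.23 yaw 0.05 roll 0.01 F nest [-0.03  0.84  0.27] w0.800 pos [0.5675 0.0655 0.3497]
```

View pics/w10.png

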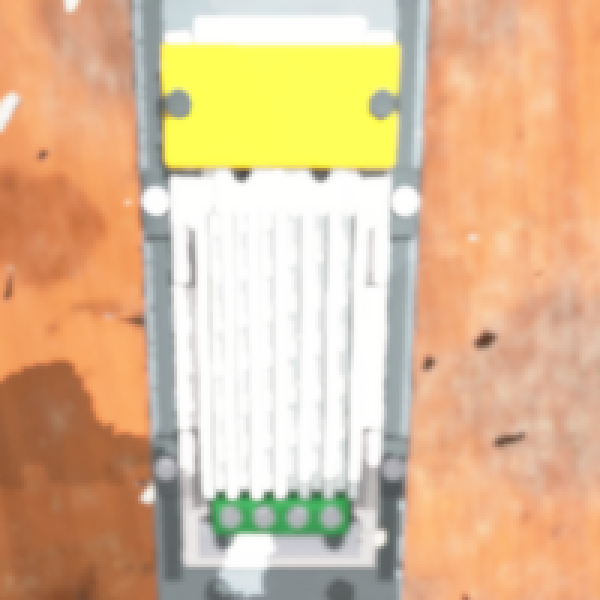

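View pics/c10z.png

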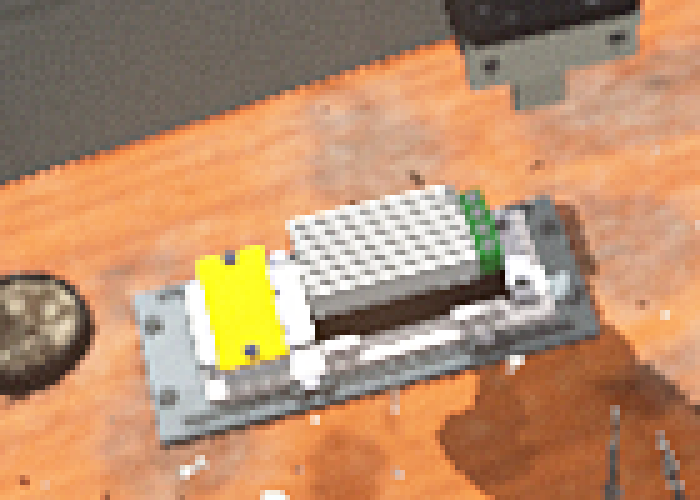

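View pics/d10z.png

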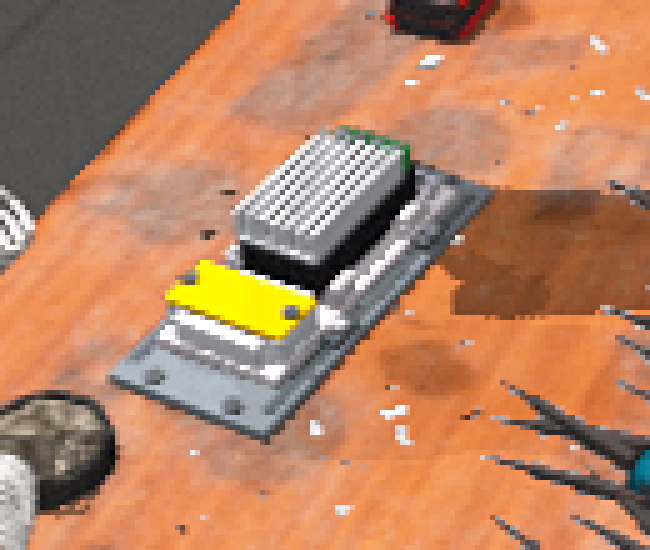

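View pics/c10.png

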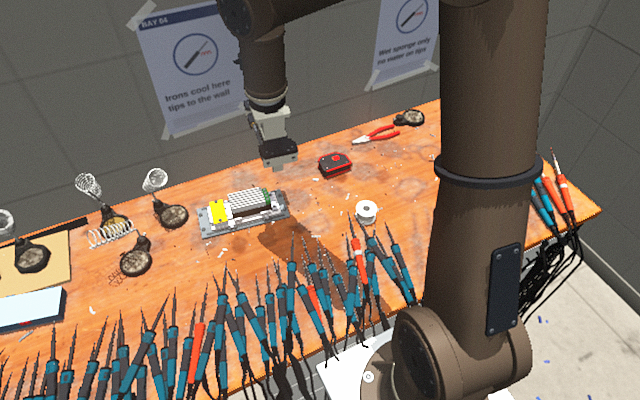

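```bash
python3 - <<'E'
from h import *
import pickle
s,im=pickle.load(open("w10.pkl","rb"));c=cam("wrist",s)
g=cv2.convertScaleAbs(im,alpha=0.75)
lab=np.power(im/255.,3)*255
cv2.imwrite("pics/w10g.png",cv2.resize(lab[50:190,270:370,::-1].astype(np.uint8),None,fx=4.2,fy=4.2,interpolation=3))
sc=cam("scene");sd=cam("side")
# predicted projections of body-top corners if seated: module center nest x=-0.5
def w(x,y,z): return NC+N@np.array([(x-.5)/1e3,y/1e3,FL+z/1e3])
for nm,cc,ox,oy,k in(("c10z",sc,170,150,5),("d10z",sd,200,190,5),("w10g",c,270,50,4.2)):
    for pt in[(38,25,44),(38,-25,44),(-47,25,44),(-47,-25,44)]:
        u,v=proj(cc,w(*pt));print(nm,pt,round((u-ox)*k),round((v-oy)*k))
E
```

```text
c10z (38, 25, 44) 304 291
c10z (38, -25, 44) 284 217
c10z (-47, 25, 44) 474 250
c10z (-47, -25, 44) 450 178
d10z (38, 25, 44) 309 235
d10z (38, -25, 44) 229 208
d10z (-47, 25, 44) 398 148
d10z (-47, -25, 44) 321 124
w10g (38, 25, 44) 106 78
w10g (38, -25, 44) 346 78
w10g (-47, 25, 44) 116 485
w10g (-47, -25, 44) 335 485
```

View pics/w10g.png

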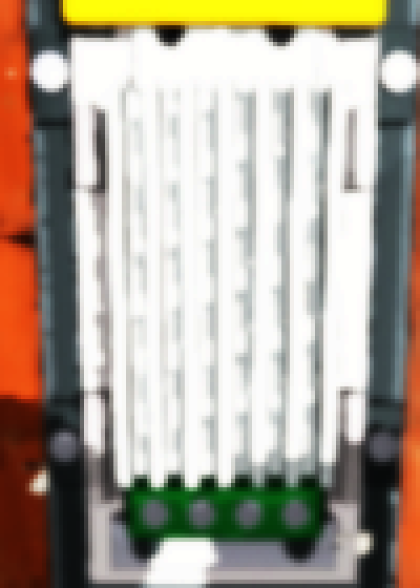

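```bash
python3 - <<'E'
from h import *
status()
print(arm.sign_off())
E
```

```text
t15.50 tip nest mm [-14.22   1.37 149.53] pitch down deg -0.22 yaw 0.16 roll -0.06 F nest [ 0.17 -0.99  0.76] w0.801 pos [0.5675 0.0663 0.349 ]
the job is handed in; nothing more can be done
None
```

I loaded the farther of the two modules (A, 0.56 m from the base) into the nest and handed the job in at 15.5 s. By my last pictures it is seated flat, square and against the heel stop. `sign_off` reports no verdict, so I have only my own checks.

**How it went:** I tilted the module 10° nose down, slid the tongue under the keeper and felt the plunger at about nest x 55–56, where the pictures had predicted it. I pushed the plunger in about 9 mm, judged from a force of about 10 N and the tip position. I then laid the module level until it touched the floor and opened the gripper, and the plunger sprang it back toward the heel. The nest turned out to be locked about 11 mm toward the heel end of the plate centre.

**Last checks:**
- **Seating:** in the wrist view the rear fin edge is where the seated pose predicts, along and across. The scene view agrees within about a pixel, and the side view agrees by eye, with no sign of the tail sitting on the heel.
- **Bystanders:** the tape, reel and cutters look unmoved by eye in the scene view.
- **Gripper:** it is clear of everything, with about zero force on it.

**What did not fully check out:**
- **Front fin edge:** in the washed-out wrist view it read about 2 mm off its predicted place. I put that down to glare.
- **Plunger reading:** I could not read the final plunger travel directly. I infer about 5.5 mm from the tail resting on the heel.

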